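Unload the exposure unit behind its sliding guard

ROBOT

A 6-joint arm with a two-finger parallel gripper is mounted at the origin on the work surface. World frame = base frame: x ahead of the robot, y to its left, z up, the work surface at z = 0. Lengths are in mm, angles in rad, forces in N, time in s.
With the tool pointing down it reaches from about 275 to 1000 mm from the base axis. Payload 8.4 kg.
Tool frame: the origin (TCP) lies between the finger pads, 19 mm behind the fingertips; this is the grasp point; z points along the fingers, y is the direction in which the jaws open and shut (so a half turn about z gives the same grasp; the last joint's range is limited). The gripper opens to 85 mm and grips with 20 to 120 N. Pads are 22 mm wide; open, the fingers measure 114 mm over their backs; the gripper's body (76 mm by 85 mm) begins 54 mm behind the grasp point. The pads swing forward as they close: fully open they stand 13 mm farther back than shut.
Start: joints at [1.106, 0.353, 1.633, -0, 1.155, -0.002], TCP at [279.034, 559.257, 249.981] pointing down, gripper open.
Joint ranges: [-2.63, 2.63], [-0.92, 2.1], [0.06, 2.66], [-1.3, 4.44], [0, 2.69], [-3.02, 3.02]. Speed limits (rad/s): [2.22, 2.22, 2.79, 3.14, 3.14, 3.14].

INTERFACE

Orientations are given as [roll, pitch, yaw] about the fixed x, y, z axes, in that order (R = Rz(yaw) Ry(pitch) Rx(roll)).
In Python, from rig import r gives the robot as it stands.
- The arm moves only by the tool move_arm, never from a script. Its argument "increments" is a list of rows, each an object of numbers: "tx", "ty", "tz": the shift along the tool's x, y, z in cm; "rx", "ry", "rz": the turn, a rotation vector about the tool's x, y, z in degrees; "gripper": the gripper's target within -1 to 1 (fully open at 1, half-way at 0, shut at -1). A call has 1 to 12 rows; each row shifts and turns the commanded pose from where the row before left it, along the tool's axes as they then stand; what a row does not reach is not made up. A row lasts 1/10 s, in which the tool goes at most 50 mm and 8.59 degrees, less where a joint would pass 70% of its speed; a pose out of reach is approached as far as the arm can. A call is refused whole if a number of a shift passes 5 or a number of a turn 8.59, either way. A call with a gripper value outside its range is refused whole. The fingers move at their own pace and stop on an object; "squeeze" is the grip in N (left out, the last holds). Time passes only in rows, so rows that do not move let the fingers close. It gives the time, the measured TCP pose, the force and the opening at its end, in the units of the state.
- r.sense(): the state, without advancing time (a new reading comes with each control period).
- r.grab_frame(name): name is "scene" or "top"; returns (picture, depth): 480x640x3 uint8, red, green, blue; 480x640 float32, mm along the optical axis (not along the pixel's ray), 0 where there is no reading.
- r.camera_model(name): a dict with "fx", "fy", "cx", "cy" (pixels), "k1" (the pictures are not rectified: a ray, as slopes to the right and down, at radius r is drawn at 1 + k1 r^2 times it, then the intrinsics apply), "R" (3x3) and "t" (3): a world point X has camera coordinates R X + t. Camera axes: x right, y down, z forward; pixel columns grow to the right and rows downward; lengths in mm; the calibration is good to about 2 mm. A picture is of the moment at which its call begins. camera_model takes no time and is no camera call.
- r.sign_off(): hands the job in, once; it reports no verdict.
Trained networks look in the newest picture that a camera, given by its name, has taken for a name from the list of things; names that differ only in an ending like _2 or _b are one class to them, and where a whole thing is asked for, a point or a joint stands for the part that bears it (a point fixed in the world has none). Each returns a list of dicts, best first, with "confidence" (0 to 1); they miss things now and then, are a little off and sometimes report something else, mostly with a low value. They report only what shows in the picture. A call takes as long as a camera call. They do not tell look-alikes from the thing itself.
- r.cut_out(query, camera): "mask" (480x640 bool, what is visible of it) and "bbox" ([left, top, right, bottom] in pixels, round what is visible of it).
- r.place_of(query, camera): "location" ([row, column] in pixels: a listed point, or the origin of a listed thing).
The state is a dict: "clock": time; "qpos": joint angles; "qvel": joint speeds; "joint_efforts": joint torques, N m; "eef_pos": TCP position; "tcp_rot": TCP orientation; "contact_force": force on the tool from outside, world axes, zero at the start; "wrist_torque": the same for the moment, N m; "opening": opening from 0.0 (shut) to 1.0 (fully open).
Only numpy, scipy, OpenCV 4.12 (cv2) and the standard library are available. Lean on these libraries where they do the work, as an engineer would, in place of code of your own. Each camera call takes 0.05 s, during which the arm holds its last target. There are 200 camera calls.

TASK

Slide the amber guard of the exposure unit open, take out the wafer carrier that stands inside, keeping it level and clear of the lamp barrel above it, and set it down gently in the tray of the same colour as its handle. Then slide the guard fully shut again. Leave the other carrier on its stand and the jar and the wrench where they are.

Things in the scene. Friction and masses are not known exactly. Their poses are not given: they have to be found in the camera images.
- exposure_unit: Black fixed bench unit, 230 mm deep (x), 440 wide (y). Origin: centre of underside; x to its back, y left, z up. Front wall at x -115 mm, 45 high; from its top edge the front slopes up 32 deg for 220 mm to a clear roof, z 162, x 72 to 115. Slope's left half is a fixed panel; right half (y -214 to 5 mm) an opening covered by the amber guard.
- chuck (a point): Centre of the flat top of the round aluminium chuck inside the exposure unit, 72 mm across, 30 mm above the table, at the unit's x 40, y -105 mm, under the opening and the lamp barrel. One carrier stands centred on it. Axes as the unit's.
- lamp: Dark lamp barrel, upright, 50 mm diameter, hanging 235 to 335 mm above the table at the exposure unit's x 65, y -105 mm. It hangs from a beam (20 mm thick, z 317 to 337) and overhangs the chuck: a tool pointing straight down cannot reach the carrier there: come from the robot's side, tilted about 32 deg, square to the slope. Origin: centre of its underside, z up. Must not be bumped.
- guard (a joint): Slide of the amber guard in m: 0 = fully shut, 0.20 = fully open; grows towards the unit's +y (left). Starts shut or up to 30 mm open and stays where it is left; moving it takes about 2 N.
- guard_grip (a point): Centre of the guard's black handle bar, 14 x 14 mm, 80 mm long, running up the slope, centred across the guard, 22 mm above its middle, 34 mm clear above the plate on two posts. Axes: x up the slope, y along the track (opening way), z outwards square to the slope (32 deg from vertical, leaning to the robot). The guard is an amber plate 200 mm (up the slope) x 210 x 5 mm.
- carrier_blue: Loose wafer carrier with blue handle, about 90 g: aluminium disc 60 mm across, 8 mm thick, with an upright round blue handle, 20 mm diameter, in its middle, from 8 to 55 mm above the underside. Origin: centre of the underside, z up. One carrier stands on the chuck inside the exposure unit, the other on the waiting stand; which is which varies.
- carrier_orange: Loose wafer carrier with orange handle, about 90 g: aluminium disc 60 mm across, 8 mm thick, with an upright round orange handle, 20 mm diameter, in its middle, from 8 to 55 mm above the underside. Origin: centre of the underside, z up. One carrier stands on the chuck inside the exposure unit, the other on the waiting stand; which is which varies.
- tray_blue: Blue open tray, fixed, 110 x 110 mm, walls 22 mm high and 4 mm thick, floor about 4 mm thick. Origin: centre of the underside, z up, sides along x and y. The places of the two trays and the stand are swapped from run to run.
- tray_orange: Orange open tray, fixed, 110 x 110 mm, walls 22 mm high and 4 mm thick, floor about 4 mm thick. Origin: centre of the underside, z up, sides along x and y. The places of the two trays and the stand are swapped from run to run.
- stand: Round steel waiting stand, fixed, foot 90 mm across, flat top 72 mm across at 30 mm height, with the other carrier on it. Origin: centre of the underside, z up.
- jar: Bystander: closed amber glass jar with a white lid, loose, 48 mm diameter, 85 mm high, right of the exposure unit. Origin: centre of the underside.
- wrench: Bystander: small steel wrench, loose, 140 mm long, lying flat on the table in front of the exposure unit. Origin: on the underside, near its middle, x along its length.
Mind the look-alikes: they are no part of the job. There is more than one size of the stand; the job needs the smaller. Leave any pink look-alike of the carrier_blue alone.

How it is judged (in metres and radians):
On the way, in this order (a step that is already met when the one before it is completed fails the run):
1. the guard is slid open (more than 140 mm) (value of joint guard above 0.14 m), for 0.2 s.
2. the carrier from the exposure unit stands in the tray of its colour, the other still on the stand (((z of carrier_blue in the frame of tray_blue between 0 and 0.012 m and angle between each of carrier_blue, carrier_orange's own z axis and vertical below 0.15 rad and x of carrier_blue in the frame of tray_blue between -0.04 and 0.04 m and y of carrier_blue in the frame of tray_blue between -0.04 and 0.04 m and horizontal distance between carrier_orange and stand below 0.025 m and z of carrier_orange in the frame of stand above 0.025 m) or (z of carrier_orange in the frame of tray_orange between 0 and 0.012 m and angle between each of carrier_orange, carrier_blue's own z axis and vertical below 0.15 rad and x of carrier_orange in the frame of tray_orange between -0.04 and 0.04 m and y of carrier_orange in the frame of tray_orange between -0.04 and 0.04 m and horizontal distance between carrier_blue and stand below 0.025 m and z of carrier_blue in the frame of stand above 0.025 m))), for 0.2 s.
At the end, for the whole second after the job is handed in: The guard is shut to within 5 mm; the carrier that was in the exposure unit stands flat (within 0.15 rad) on the floor of the tray of its own colour, within 40 mm of the tray's centre along each side; the other carrier still stands on the waiting stand, within 25 mm of its centre; both are at rest (((z of carrier_blue in the frame of tray_blue between 0 and 0.012 m and angle between each of carrier_blue, carrier_orange's own z axis and vertical below 0.15 rad and x of carrier_blue in the frame of tray_blue between -0.04 and 0.04 m and y of carrier_blue in the frame of tray_blue between -0.04 and 0.04 m and horizontal distance between carrier_orange and stand below 0.025 m and z of carrier_orange in the frame of stand above 0.025 m) or (z of carrier_orange in the frame of tray_orange between 0 and 0.012 m and angle between each of carrier_orange, carrier_blue's own z axis and vertical below 0.15 rad and x of carrier_orange in the frame of tray_orange between -0.04 and 0.04 m and y of carrier_orange in the frame of tray_orange between -0.04 and 0.04 m and horizontal distance between carrier_blue and stand below 0.025 m and z of carrier_blue in the frame of stand above 0.025 m)) and value of joint guard below 0.005 m and linear speed of each of carrier_blue, carrier_orange below 0.02 m/s); the robot touches nothing.
It fails at once if the lamp barrel is bumped (over 3 N) (contact force between lamp and anything else above 3 N).
It fails at once if a carrier is tipped by more than 0.6 rad (angle between any of carrier_blue, carrier_orange's own z axis and vertical above 0.6 rad).
It fails at once if a carrier is let fall (faster than 0.6 m/s with no finger on it) ((linear speed of carrier_blue above 0.6 m/s and contact force between the fingers and carrier_blue below 0.1 N) or (linear speed of carrier_orange above 0.6 m/s and contact force between the fingers and carrier_orange below 0.1 N)).
It fails at once if both carriers have been moved (the one on the stand by more than 20 mm) (distance of each of carrier_blue, carrier_orange from where it was at the start of the episode above 0.02 m).
It fails at once if the jar or the wrench is moved by more than 30 mm (distance of any of jar, wrench from where it was at the start of the episode above 0.03 m).
It also fails if it takes over 67 s, if anything falls off the work surface, if the arm or the gripper's body presses on something with over 40 N, if the wrist force passes 120 N, or if a joint passes its speed limit or range.

## Working session

There is one attempt and no reset: what is moved stays moved. The work goes in short steps, Python scripts to look and compute and a tool call to move; the robot and the scene stay as the last step left them, time stands still between calls to the robot, and variables do not carry over. Pictures are saved under pics/ and viewed, about 8 in all and at most 12, crops included, and the job is handed in when it is done.

Besides the shell and the picture viewer there is one more tool, called after "Request:" by a JSON object that holds its "api" and its "payload". move_arm: Moves the arm, as the interface text tells. Its arguments: {"type":"object","properties":{"increments":{"type":"array","items":{"type":"object","properties":{"tx":{"type":"number"},"ty":{"type":"number"},"tz":{"type":"number"},"rx":{"type":"number"},"ry":{"type":"number"},"rz":{"type":"number"},"gripper":{"type":"number"}}}},"squeeze":{"type":"number"}},"required":["increments"]}

```bash
mkdir -p pics; ls
cat > h.py <<'E'
import numpy as np, cv2
from rig import r
def ray(cam,row,col):
    m=r.camera_model(cam); u=(col-m['cx'])/m['fx']; v=(row-m['cy'])/m['fy']
    a,b=u,v
    for _ in range(20):
        s=1+m['k1']*(a*a+b*b); a,b=u/s,v/s
    return np.array([a,b,1.0])
def at_depth(cam,row,col,d):
    m=r.camera_model(cam); R=np.array(m['R']);t=np.array(m['t'])
    return R.T@(ray(cam,row,col)*d-t)
def at_z(cam,row,col,z):
    m=r.camera_model(cam); R=np.array(m['R']);t=np.array(m['t'])
    c=-R.T@t; d=R.T@ray(cam,row,col); return c+d*(z-c[2])/d[2]
def proj(cam,X):
    m=r.camera_model(cam); p=np.array(m['R'])@np.array(X,float)+np.array(m['t']); a,b=p[:2]/p[2]
    s=1+m['k1']*(a*a+b*b); return np.array([m['cy']+m['fy']*b*s,m['cx']+m['fx']*a*s])
E
python3 - <<'E'
from h import *
np.set_printoptions(precision=1,suppress=True)
ims=[]
for c in('scene','top'):
    p,d=r.grab_frame(c); np.savez(f'/tmp/{c}0.npz',p=p,d=d); ims.append(p)
    cv2.imwrite(f'pics/{c}0.png',p[:,:,::-1])
    print(c,-np.array(r.camera_model(c)['R']).T@np.array(r.camera_model(c)['t']))
    for q in('exposure_unit','chuck','lamp','guard_grip','carrier_blue','carrier_orange','tray_blue','tray_orange','stand','jar','wrench'):
        for o in r.place_of(q,c)[:3]:
            rr,cc=o['location']; i,j=int(np.clip(rr,0,479)),int(np.clip(cc,0,639)); 
            print(q,round(o['confidence'],2),np.round(o['location']),at_depth(c,rr,cc,d[i,j]),at_z(c,rr,cc,0))
print(r.sense())
E
```

```text
pics
scene [ 903.7  294.1 1048.1]
exposure_unit 0.75 [402. 378.] [717.2 230.6 331.6] [630.9 201.2   0. ]
exposure_unit 0.23 [379. 328.] [706.2 122.5 166.5] [668.9  90.    0. ]
chuck 0.95 [380. 329.] [705.6 125.8 167.4] [667.9  93.9   0. ]
lamp 0.72 [358. 320.] [725.6 121.3 320. ] [647.4  45.3   0. ]
guard_grip 0.75 [342. 362.] [610.3 121.4 168.3] [554.2  88.4   0. ]
carrier_blue 0.92 [244. 345.] [ 395.2 -109.3    8.1] [ 391.3 -112.5    0. ]
carrier_blue 0.63 [229. 296.] [ 467.3 -210.8   46.7] [ 446.9 -234.3    0. ]
carrier_blue 0.62 [314. 248.] [ 696.5 -127.2   43.1] [ 687.6 -145.3    0. ]
carrier_orange 0.15 [236. 299.] [ 469.3 -196.8   35.1] [ 454.2 -213.8    0. ]
tray_blue 0.83 [198. 253.] [ 457.  -384.4    3.4] [ 455.5 -386.6    0. ]
tray_orange 0.96 [258. 228.] [ 622.2 -291.6    4.3] [ 621.1 -294.1    0. ]
tray_orange 0.72 [237. 300.] [ 472.5 -189.1   40.8] [ 455.1 -208.7    0. ]
stand 0.8 [199. 322.] [ 351.5 -230.4   39.9] [ 329.7 -251.2    0. ]
stand 0.75 [237. 300.] [ 472.9 -189.5   40.8] [ 455.5 -209.     0. ]
stand 0.59 [201. 253.] [ 460.5 -380.5   -1.5] [ 461.2 -379.5    0
[... 672 characters left out ...]
97. 406.] [ 627.7 -304.1    3.1] [ 628.2 -304.5    0. ]
stand 0.68 [319. 384.] [ 321.2 -245.6   39.8] [ 319.1 -249.6    0. ]
stand 0.57 [263. 373.] [ 455.8 -215.5   83.7] [ 459.4 -222.6    0. ]
jar 0.7 [171. 347.] [ 676.  -152.2   83.5] [ 692.7 -155.4    0. ]
wrench 0.66 [298. 219.] [367.2 164.7   7.8] [367.1 166.    0. ]
{'clock': 1.2, 'qpos': array([ 1.1,  0.4,  1.6,  0. ,  1.2, -0. ]), 'qvel': array([ 0.,  0., -0.,  0., -0., -0.]), 'joint_efforts': array([  0. , -60.5, -34.2,   0. ,   0. ,   0. ]), 'eef_pos': array([279. , 559.3, 250. ]), 'tcp_rot': array([-3.1, -0. ,  2.7]), 'contact_force': array([ 0.5, -0. ,  0.2]), 'wrist_torque': array([ 0.,  0., -0.]), 'opening': 1.0006223216297172}
```

View pics/scene0.png

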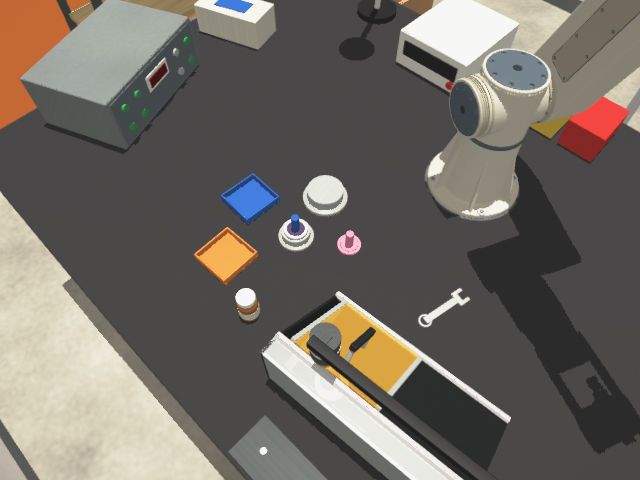

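View pics/top0.png

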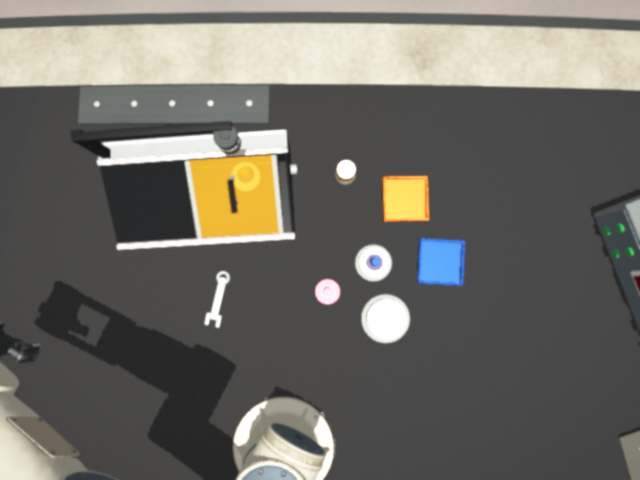

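The scene view shows blue on the small stand (235,296), so the orange carrier is in the unit. The guard's amber plate spans columns 190–280 in the top view, with its handle at (195,233). The orange tray is at (198,406) and the big stand and the pink carrier are decoys. Next I'll zoom in on the unit to get its pose.

Run:
```python
from h import *
np.set_printoptions(precision=3,suppress=True)
z=np.load('/tmp/top0.npz');p,d=z['p'],z['d']
cv2.imwrite('pics/crop.png',cv2.resize(p[115:255,90:310],None,fx=3.6,fy=3.6,interpolation=cv2.INTER_CUBIC)[:,:,::-1])
# cloud
P=[];px=[]
for i in range(115,260):
    for j in range(70,310):
        if d[i,j]>0: P.append(at_depth('top',i,j,d[i,j]));px.append((i,j))
P=np.array(P);px=np.array(px)
# left black panel: slope plane
s=(px[:,0]>175)&(px[:,0]<235)&(px[:,1]>120)&(px[:,1]<180)
for nm,s in (('panel',s),('guard',(px[:,0]>200)&(px[:,0]<232)&(px[:,1]>242)&(px[:,1]<270))):
    Q=P[s];A=np.c_[Q[:,:2],np.ones(len(Q))];c=np.linalg.lstsq(A,Q[:,2],rcond=None)[0]
    print(nm,c,'slope deg',np.degrees(np.arctan(np.hypot(*c[:2]))),'yaw deg',np.degrees(np.arctan2(c[1],c[0])),np.std(A@c-Q[:,2]))
np.save('/tmp/P.npy',P)
# front edge: first point along each column with z>25 scanning from front
fe=[]
for j in range(125,290,5):
    q=P[(px[:,1]==j)&(px[:,0]>225)&(P[:,2]>30)]
    if len(q): fe.append(q[np.argmin(q[:,0])])
fe=np.array(fe);print('front',np.polyfit(fe[:,1],fe[:,0],1),fe[[0,-1]], np.median(fe[:,2]))
h=P[(abs(P[:,2]-162)<8)];print('roof',h.min(0),h.max(0),len(h))
```

```text
Traceback (most recent call last):
  File "h.py", line 10, in at_depth
    m=r.camera_model(cam); R=np.array(m['R']);t=np.array(m['t'])
ValueError: time passes only in moves, steps and waits
```

View pics/crop.png

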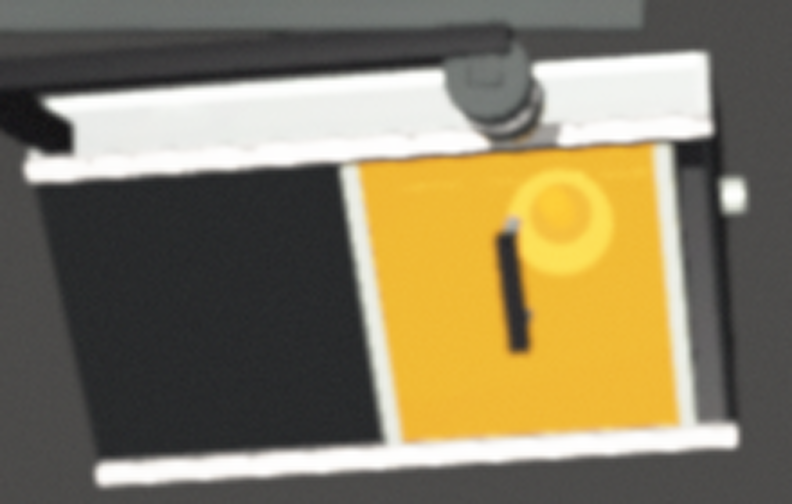

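The crop shows the guard slightly open, with a gap at its right edge. The carrier is visible under it at crop (565,210), and the unit is yawed a few degrees. I'll cache the camera models so the per-pixel loop works.

```bash
python3 - <<'E'
import re
s=open('h.py').read()
s=s.replace("from rig import r\n","from rig import r\n_M={c:r.camera_model(c) for c in('scene','top')}\n").replace("m=r.camera_model(cam)","m=_M[cam]")
open('h.py','w').write(s)
E
python3 - <<'E'
from h import *
np.set_printoptions(precision=3,suppress=True)
z=np.load('/tmp/top0.npz');p,d=z['p'],z['d']
P=[];px=[]
for i in range(115,260):
    for j in range(70,310):
        if d[i,j]>0: P.append(at_depth('top',i,j,d[i,j]));px.append((i,j))
P=np.array(P);px=np.array(px)
s=(px[:,0]>175)&(px[:,0]<235)&(px[:,1]>120)&(px[:,1]<180)
for nm,s in (('panel',s),('guard',(px[:,0]>200)&(px[:,0]<232)&(px[:,1]>242)&(px[:,1]<270))):
    Q=P[s];A=np.c_[Q[:,:2],np.ones(len(Q))];c=np.linalg.lstsq(A,Q[:,2],rcond=None)[0]
    print(nm,c,'slope',np.degrees(np.arctan(np.hypot(*c[:2]))),'yaw',np.degrees(np.arctan2(c[1],c[0])),np.std(A@c-Q[:,2]))
fe=[]
for j in range(125,290,5):
    q=P[(px[:,1]==j)&(px[:,0]>225)&(P[:,2]>30)]
    if len(q): fe.append(q[np.argmin(q[:,0])])
fe=np.array(fe);print('front',np.polyfit(fe[:,1],fe[:,0],1),fe[[0,-1]], np.median(fe[:,2]))
# corners from crop (x,y)/3.6 + offset, at height
for n,(cx,cy),zz in (('frontR',(738,447),45),('frontL',(97,485),45),('backRtop',(708,52),162),('roofFR',(713,135),162),('roofFL',(26,182),162),
  ('gardRB',(668,145),155),('guardRF',(690,427),52),('guardLB',(342,165),155),('guardLF',(385,443),52),('h1',(510,225),0),('h2',(519,350),0)):
    print(n,at_z('top',cy/3.6+115-.36,cx/3.6+90-.36,zz))
for (i,j) in ((183,231),(190,232),(196,233),(202,234),(208,234)):
    print('handle',(i,j),at_depth('top',i,j,d[i,j]))
E
```

```text
panel [   0.618    0.04  -277.644] slope 31.76709712411649 yaw 3.6644928886004253 3.231583901149516
guard [   0.615    0.036 -267.179] slope 31.64561952904902 yaw 3.322610363470005 3.085890233359005
front [ -0.071 515.009] [[487.302 392.11   54.531]
 [515.964  -2.64   50.169]] 48.87948148827597
frontR [514.632 -25.96   45.   ]
frontL [484.307 416.688  45.   ]
backRtop [757.221  -9.163 162.   ]
roofFR [703.293 -13.187 162.   ]
roofFL [672.129 430.305 162.   ]
gardRB [698.271  15.882 155.   ]
guardRF [527.354   6.431  52.   ]
guardLB [684.616 225.306 155.   ]
guardLF [514.593 214.527  52.   ]
h1 [675.163 140.584   0.   ]
h2 [585.704 132.052   0.   ]
handle (183, 231) [627.66  111.947 181.564]
handle (190, 232) [613.911 111.333 168.73 ]
handle (196, 233) [600.6   109.129 166.185]
handle (202, 234) [588.11  107.82  157.826]
handle (208, 234) [575.591 108.936 148.516]
```

Run:
```python
from h import *
np.set_printoptions(precision=1,suppress=True)
f=lambda x,y:(y/3.6+115-.36,x/3.6+90-.36)
print('disc',at_z('top',*f(562,222),38),'handletop',at_z('top',*f(562,208),85))
print('lamp top',at_z('top',*f(487,78),335), 'lampbottom',at_z('top',*f(503,112),235))
def unit(x0,y0,yaw,X):
    c,s=np.cos(yaw),np.sin(yaw); return np.array([x0+c*X[0]-s*X[1],y0+s*X[0]+c*X[1],X[2]])
c='scene'; z=np.load('/tmp/scene0.npz')['p']
z=z.copy()
for x0 in (615,621,627):
    col={615:(255,0,0),621:(0,255,0),627:(0,0,255)}[x0]
    for X in ((-115,-220,45),(-115,220,45),(115,-220,162),(72,-220,162),(72,220,162),(65,-105,335),(40,-105,85),(40,-105,30),(115,-220,0)):
        q=proj(c,unit(x0,203.4,np.radians(3.95),X))*2; 
        if x0==615: z2=cv2.resize(z,None,fx=2,fy=2) if X==(-115,-220,45) else z2
        cv2.drawMarker(z2,(int(q[1]),int(q[0])),col,cv2.MARKER_CROSS,8,1)
cv2.imwrite('pics/ov.png',z2[560:960,500:1060,::-1])
```

```text
disc [670.3  98.4  38. ] handletop [670.9  92.3  85. ]
lamp top [694.9 102.  335. ] lampbottom [699.9 109.  235. ]
```

View pics/ov.png

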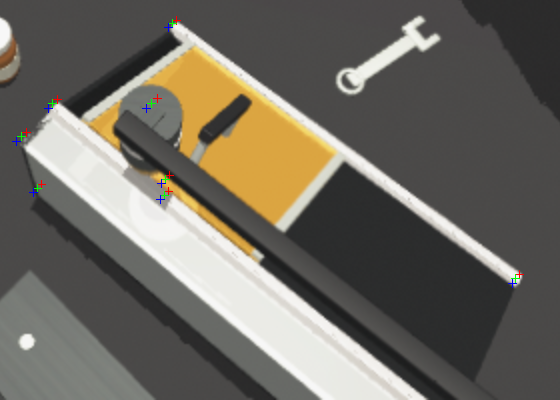

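The overlay's green marks (x0≈621) fit the unit best. The unit is at about (622,202) with 4° yaw, and the guard's bar is near (602,110,158). I'll write a move planner next.

```bash
cat >> h.py <<'E'
from scipy.spatial.transform import Rotation as Ro
YAW=np.radians(3.95); SL=np.radians(32)
def Rtool(tilt,yaw=YAW):  # tool y = +unit y, z leaning forward by tilt
    y=np.array([-np.sin(yaw),np.cos(yaw),0]); z=np.array([np.sin(tilt)*np.cos(yaw),np.sin(tilt)*np.sin(yaw),-np.cos(tilt)])
    return np.c_[np.cross(y,z),y,z]
def cur():
    s=r.sense(); return np.array(s['eef_pos']),Ro.from_euler('xyz',s['tcp_rot']).as_matrix()
def plan(*tg):
    """targets (pos,R): prints turn (tool, deg) then shift (tool after turn, cm)"""
    p,R=cur(); np.set_printoptions(precision=2,suppress=True)
    print('at',p,'t',round(r.sense()['clock'],1))
    for q,Q in tg:
        q=np.array(q,float); v=np.degrees(Ro.from_matrix(R.T@Q).as_rotvec()); s=Q.T@(q-p)/10
        print('turn',v,'rows',np.ceil(np.linalg.norm(v)/8.5),'shift',s,'rows',np.ceil(np.linalg.norm(s)/4.9)); p,R=q,Q
E
python3 - <<'E'
from h import *
R=Rtool(SL); n=-R[:,2]; b=np.array([602,109.5,158]); print(n)
plan((b+100*n,R),(b,R))
print(r.sense()['tcp_rot'])
E
```

```text
[-0.52866046 -0.03650397  0.8480481 ]
at [279.02 559.25 249.97] t 1.2
turn [ -8.51 -31.23 -29.66] rows 6.0 shift [-19.82 -47.09  13.23] rows 11.0
turn [0. 0. 0.] rows 0.0 shift [ 0.  0. 10.] rows 3.0
[-3.14 -0.    2.68]
```

Request:
{"api": "move_arm", "payload": {"increments": [{"rx":-1.42,"ry":-5.2,"rz":-4.94,"gripper":1},{"rx":-1.42,"ry":-5.2,"rz":-4.94},{"rx":-1.42,"ry":-5.2,"rz":-4.94},{"rx":-1.42,"ry":-5.2,"rz":-4.94},{"rx":-1.42,"ry":-5.2,"rz":-4.94},{"rx":-1.42,"ry":-5.2,"rz":-4.94}]}}

```text
invalid input
```

Request:
{"api": "move_arm", "payload": {"increments": [{"tx":-1.65,"ty":-3.92,"tz":1.1},{"tx":-1.65,"ty":-3.92,"tz":1.1},{"tx":-1.65,"ty":-3.92,"tz":1.1},{"tx":-1.65,"ty":-3.92,"tz":1.1},{"tx":-1.65,"ty":-3.92,"tz":1.1},{"tx":-1.65,"ty":-3.92,"tz":1.1},{"tx":-1.65,"ty":-3.92,"tz":1.1},{"tx":-1.65,"ty":-3.92,"tz":1.1},{"tx":-1.65,"ty":-3.92,"tz":1.1},{"tx":-1.65,"ty":-3.92,"tz":1.1},{"tx":-1.65,"ty":-3.92,"tz":1.1},{"tx":-1.65,"ty":-3.92,"tz":1.1}]}}

```text
invalid input
```

Request:
{"api": "move_arm", "payload": {"increments": [{}]}}

```text
invalid input
```

Run:
```python
from h import *
R=Rtool(SL); n=-R[:,2]; b=np.array([602,109.5,158])
plan((b+100*n,R),(b,R))
for c in('scene','top'):
    p,d=r.grab_frame(c); np.savez(f'/tmp/{c}1.npz',p=p,d=d)
    for o in r.place_of('guard_grip',c)[:2]: print(c,o['location'],o['confidence'],at_z(c,*o['location'],156))
    print(proj(c,b),proj(c,cur()[0]))
a=np.load('/tmp/scene1.npz')['p'][230:430,230:480]; 
cv2.imwrite('pics/s1.png',cv2.resize(a,None,fx=3,fy=3)[:,:,::-1])
```

```text
at [279.02 559.25 249.97] t 1.2
turn [ -8.51 -31.23 -29.66] rows 6.0 shift [-19.82 -47.09  13.23] rows 11.0
turn [0. 0. 0.] rows 0.0 shift [ 0.  0. 10.] rows 3.0
scene [342.0, 360.4] 0.78 [609.56 116.66 156.  ]
[336.44 360.3 ] [357.79 683.07]
top [196.9, 236.2] 0.68 [600.15 103.32 156.  ]
top [200.0, 208.0] 0.19 [592.62 168.02 156.  ]
[195.95 233.4 ] [337.7   16.94]
```

View pics/s1.png

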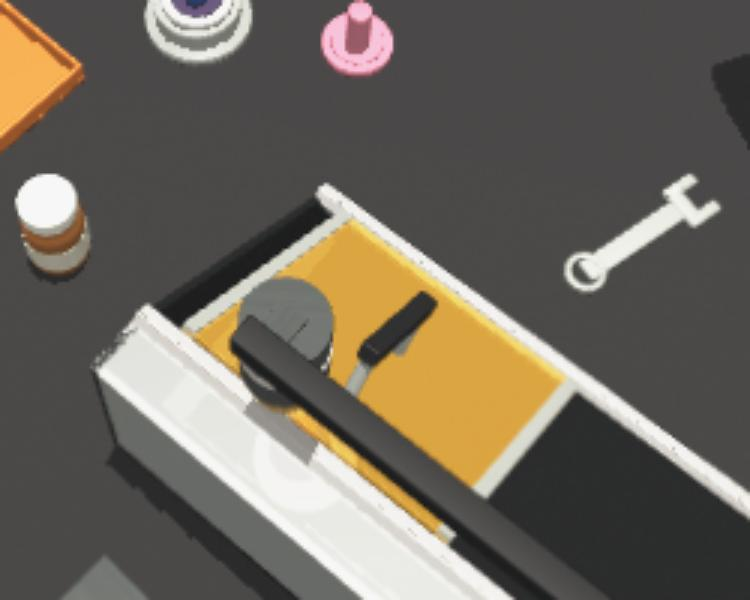

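The moves were refused; the fresh picture shows the bar centre at scene pixel ≈(339,363). I'll try again with complete rows.

Request:
{"api": "move_arm", "payload": {"increments": [{"tx":0,"ty":0,"tz":0,"rx":-1.42,"ry":-5.2,"rz":-4.94,"gripper":1}], "squeeze": 40}}

```text
clock: 1.5
eef_pos: [280.7, 559.0, 250.0]
tcp_rot: [3.12, 0.093, 2.762]
contact_force: [0.1, 0.0, -0.3]
opening: 1.001
```

Run:
```python
from h import *
print(at_z('scene',339.3,363.3,156),at_z('top',195.5,232.7,156)); plan()
```

```text
[601.6681318  117.05493642 156.        ] [603.33236658 111.43435314 156.        ]
at [280.71 559.   250.01] t 1.5
```

Request:
{"api": "move_arm", "payload": {"increments": [{"tx":0,"ty":0,"tz":0,"rx":-1.42,"ry":-5.2,"rz":-4.94,"gripper":1},{"tx":0,"ty":0,"tz":0,"rx":-1.42,"ry":-5.2,"rz":-4.94,"gripper":1},{"tx":0,"ty":0,"tz":0,"rx":-1.42,"ry":-5.2,"rz":-4.94,"gripper":1},{"tx":0,"ty":0,"tz":0,"rx":-1.42,"ry":-5.2,"rz":-4.94,"gripper":1},{"tx":0,"ty":0,"tz":0,"rx":-1.42,"ry":-5.2,"rz":-4.94,"gripper":1},{"tx":0,"ty":0,"tz":0,"rx":0,"ry":0,"rz":0,"gripper":1}], "squeeze": 40}}

```text
clock: 2.1
eef_pos: [277.4, 558.4, 248.8]
tcp_rot: [-3.139, 0.558, -3.068]
contact_force: [-0.3, -0.7, -0.6]
opening: 1.005
```

Run:
```python
from h import *
R=Rtool(SL); n=-R[:,2]; b=np.array([602.5,114,156])
plan((b+100*n,R),(b,R))
```

```text
at [277.36 558.43 248.79] t 2.1
turn [-0.02 -0.    0.24] rows 1.0 shift [-19.99 -46.58  13.43] rows 11.0
turn [0. 0. 0.] rows 0.0 shift [ 0.  0. 10.] rows 3.0
```

Request:
{"api": "move_arm", "payload": {"increments": [{"tx":-1.67,"ty":-3.88,"tz":1.12,"rx":0,"ry":0,"rz":0.02,"gripper":1},{"tx":-1.67,"ty":-3.88,"tz":1.12,"rx":0,"ry":0,"rz":0.02,"gripper":1},{"tx":-1.67,"ty":-3.88,"tz":1.12,"rx":0,"ry":0,"rz":0.02,"gripper":1},{"tx":-1.67,"ty":-3.88,"tz":1.12,"rx":0,"ry":0,"rz":0.02,"gripper":1},{"tx":-1.67,"ty":-3.88,"tz":1.12,"rx":0,"ry":0,"rz":0.02,"gripper":1},{"tx":-1.67,"ty":-3.88,"tz":1.12,"rx":0,"ry":0,"rz":0.02,"gripper":1},{"tx":-1.67,"ty":-3.88,"tz":1.12,"rx":0,"ry":0,"rz":0.02,"gripper":1},{"tx":-1.67,"ty":-3.88,"tz":1.12,"rx":0,"ry":0,"rz":0.02,"gripper":1},{"tx":-1.67,"ty":-3.88,"tz":1.12,"rx":0,"ry":0,"rz":0.02,"gripper":1},{"tx":-1.67,"ty":-3.88,"tz":1.12,"rx":0,"ry":0,"rz":0.02,"gripper":1},{"tx":-1.67,"ty":-3.88,"tz":1.12,"rx":0,"ry":0,"rz":0.02,"gripper":1},{"tx":-1.67,"ty":-3.88,"tz":1.12,"rx":0,"ry":0,"rz":0.02,"gripper":1}], "squeeze": 40}}

```text
clock: 3.3
eef_pos: [552.7, 108.6, 242.7]
tcp_rot: [3.136, 0.56, -3.083]
contact_force: [-0.4, 1.7, -0.6]
opening: 1.0
```

Run:
```python
from h import *
R=Rtool(SL); n=-R[:,2]; b=np.array([602.5,114,156])
plan((b+100*n,R),(b,R))
for c in('scene','top'):
    p,d=r.grab_frame(c); np.savez(f'/tmp/{c}1.npz',p=p,d=d)
    for o in r.place_of('guard_grip',c)[:2]: print(c,o['location'],o['confidence'],at_z(c,*o['location'],156))
    print(proj(c,b),proj(c,cur()[0]))
p=np.load('/tmp/scene1.npz')['p'][260:420,270:430]; t=np.load('/tmp/top1.npz')['p'][140:260,190:310]
cv2.imwrite('pics/s1.png',np.hstack([cv2.resize(a,(400,400),interpolation=cv2.INTER_CUBIC) for a in (p,t)])[:,:,::-1])
```

```text
at [552.71 108.61 242.72] t 3.3
turn [ 0.02  0.09 -0.51] rows 1.0 shift [0.35 0.2  0.01] rows 1.0
turn [0. 0. 0.] rows 0.0 shift [ 0.  0. 10.] rows 3.0
scene [341.4, 363.2] 0.83 [604.97 119.71 156.  ]
[338.55 361.81] [299.76 379.79]
top [196.3, 232.4] 0.58 [601.48 112.08 156.  ]
[195.85 231.57] [213.1  227.15]
```

View pics/s1.png

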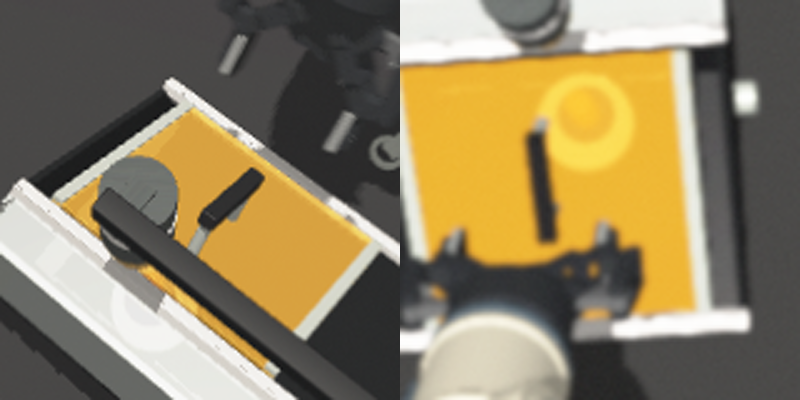

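The fingers straddle the bar, so I'll descend along the normal and grip it.

Request:
{"api": "move_arm", "payload": {"increments": [{"tx":0.17,"ty":0.1,"tz":2,"rx":0,"ry":0,"rz":-0.25,"gripper":1},{"tx":0.17,"ty":0.1,"tz":2,"rx":0,"ry":0,"rz":-0.25,"gripper":1},{"tx":0,"ty":0,"tz":2,"rx":0,"ry":0,"rz":0,"gripper":1},{"tx":0,"ty":0,"tz":2,"rx":0,"ry":0,"rz":0,"gripper":1},{"tx":0,"ty":0,"tz":1.9,"rx":0,"ry":0,"rz":0,"gripper":1},{"tx":0,"ty":0,"tz":0,"rx":0,"ry":0,"rz":0,"gripper":1}], "squeeze": 30}}

```text
clock: 4.1
eef_pos: [599.8, 117.5, 153.9]
tcp_rot: [-3.14, 0.555, -3.068]
contact_force: [-0.3, -0.2, 0.1]
opening: 0.996
```

Request:
{"api": "move_arm", "payload": {"increments": [{"tx":0,"ty":0,"tz":0,"rx":0,"ry":0,"rz":0,"gripper":-1},{"tx":0,"ty":0,"tz":0,"rx":0,"ry":0,"rz":0,"gripper":-1},{"tx":0,"ty":0,"tz":0,"rx":0,"ry":0,"rz":0,"gripper":-1},{"tx":0,"ty":0,"tz":0,"rx":0,"ry":0,"rz":0,"gripper":-1},{"tx":0,"ty":0,"tz":0,"rx":0,"ry":0,"rz":0,"gripper":-1},{"tx":0,"ty":0,"tz":0,"rx":0,"ry":0,"rz":0,"gripper":-1},{"tx":0,"ty":0,"tz":0,"rx":0,"ry":0,"rz":0,"gripper":-1},{"tx":0,"ty":0,"tz":0,"rx":0,"ry":0,"rz":0,"gripper":-1}], "squeeze": 30}}

```text
clock: 4.9
eef_pos: [600.1, 116.3, 156.3]
tcp_rot: [-3.14, 0.559, -3.068]
contact_force: [-6.2, 0.7, 7.0]
opening: 0.157
```

The bar is gripped at an opening of about 13 mm and the guard is about 20 mm open. I'll slide it about 170 mm further.

Request:
{"api": "move_arm", "payload": {"increments": [{"tx":0,"ty":0.5,"tz":-0.2,"rx":0,"ry":0,"rz":0,"gripper":-1},{"tx":0,"ty":1.5,"tz":0,"rx":0,"ry":0,"rz":0,"gripper":-1},{"tx":0,"ty":2,"tz":0,"rx":0,"ry":0,"rz":0,"gripper":-1},{"tx":0,"ty":2,"tz":0,"rx":0,"ry":0,"rz":0,"gripper":-1},{"tx":0,"ty":2,"tz":0,"rx":0,"ry":0,"rz":0,"gripper":-1},{"tx":0,"ty":2,"tz":0,"rx":0,"ry":0,"rz":0,"gripper":-1}], "squeeze": 30}}

```text
clock: 5.5
eef_pos: [592.4, 216.3, 156.9]
tcp_rot: [-3.139, 0.558, -3.069]
contact_force: [13.0, -2.2, -13.1]
opening: 0.153
```

Request:
{"api": "move_arm", "payload": {"increments": [{"tx":0,"ty":2,"tz":0,"rx":0,"ry":0,"rz":0,"gripper":-1},{"tx":0,"ty":2,"tz":0,"rx":0,"ry":0,"rz":0,"gripper":-1},{"tx":0,"ty":1.5,"tz":0,"rx":0,"ry":0,"rz":0,"gripper":-1},{"tx":0,"ty":1,"tz":0,"rx":0,"ry":0,"rz":0,"gripper":-1},{"tx":0,"ty":0.5,"tz":0,"rx":0,"ry":0,"rz":0,"gripper":-1},{"tx":0,"ty":0,"tz":0,"rx":0,"ry":0,"rz":0,"gripper":-1}], "squeeze": 30}}

```text
clock: 6.1
eef_pos: [587.4, 286.9, 156.9]
tcp_rot: [-3.14, 0.559, -3.068]
contact_force: [8.4, 3.3, -8.7]
opening: 0.156
```

Request:
{"api": "move_arm", "payload": {"increments": [{"tx":0,"ty":0,"tz":0.1,"rx":0,"ry":0,"rz":0,"gripper":1},{"tx":0,"ty":0,"tz":0,"rx":0,"ry":0,"rz":0,"gripper":1},{"tx":0,"ty":0,"tz":0,"rx":0,"ry":0,"rz":0,"gripper":1},{"tx":0,"ty":0,"tz":0,"rx":0,"ry":0,"rz":0,"gripper":1},{"tx":0,"ty":0,"tz":-2,"rx":0,"ry":0,"rz":0,"gripper":1},{"tx":0,"ty":0,"tz":-3,"rx":0,"ry":0,"rz":0,"gripper":1},{"tx":0,"ty":0,"tz":-4,"rx":0,"ry":0,"rz":0,"gripper":1},{"tx":0,"ty":0,"tz":-4,"rx":0,"ry":0,"rz":0,"gripper":1}], "squeeze": 30}}

```text
clock: 6.9
eef_pos: [517.5, 280.7, 267.0]
tcp_rot: [-3.139, 0.557, -3.068]
contact_force: [0.5, 1.0, 0.9]
opening: 1.003
```

Run:
```python
from h import *
np.set_printoptions(precision=1,suppress=True)
plan()
for c in('scene','top'):
    p,d=r.grab_frame(c); np.savez(f'/tmp/{c}2.npz',p=p,d=d)
    for q in ('carrier_orange','chuck','guard_grip','lamp'):
      for o in r.place_of(q,c)[:2]:
        print(c,q,o['location'],round(o['confidence'],2),'z156',at_z(c,*o['location'],156),'z30',at_z(c,*o['location'],30))
    # orange blob
    hsv=cv2.cvtColor(p,cv2.COLOR_RGB2HSV); b=proj(c,[670,98,85]); print(c,'expect handle top',b)
p=np.load('/tmp/scene2.npz')['p'][280:420,250:390]; t=np.load('/tmp/top2.npz')['p'][130:230,200:300]
cv2.imwrite('pics/s2.png',np.hstack([cv2.resize(a,(400,400),interpolation=cv2.INTER_CUBIC) for a in (p,t)])[:,:,::-1])
```

```text
at [517.54 280.65 267.04] t 6.9
scene carrier_orange [378.3, 329.0] 0.65 z156 [701.78 121.74 156.  ] z30 [673.27  97.39  30.  ]
scene chuck [379.0, 329.8] 0.9 z156 [701.71 123.69 156.  ] z30 [673.18  99.62  30.  ]
scene guard_grip [398.6, 437.0] 0.85 z156 [594.34 287.43 156.  ] z30 [550.66 286.48  30.  ]
scene guard_grip [403.3, 380.2] 0.65 z156 [671.29 218.82 156.  ] z30 [638.47 208.19  30.  ]
scene lamp [356.7, 317.5] 0.75 z156 [686.99  78.06 156.  ] z30 [656.39  47.54  30.  ]
scene expect handle top [369.27 330.77]
top carrier_orange [174.5, 247.2] 0.6 z156 [652.11  79.23 156.  ] z30 [676.42  95.91  30.  ]
top chuck [175.1, 244.9] 0.93 z156 [650.69  84.49 156.  ] z30 [674.86 101.67  30.  ]
top guard_grip [202.1, 159.9] 0.58 z156 [587.17 279.52 156.  ] z30 [605.35 315.12  30.  ]
top lamp [149.4, 231.3] 0.75 z156 [710.59 117.32 156.  ] z30 [740.42 137.6   30.  ]
top expect handle top [172.77 243.37]
```

View pics/s2.png

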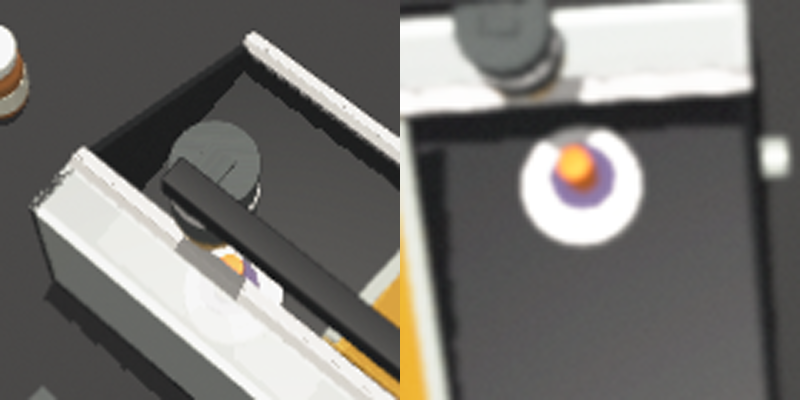

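The guard is open and the orange carrier is visible (top crop: disc centre ≈(582,185), handle top ≈(575,160)).

Run:
```python
from h import *
np.set_printoptions(precision=1,suppress=True)
f=lambda x,y:(y/4+130-.37,(x-400)/4+200-.37)
for pt,z in (((582,185),34),((575,158),85),((582,178),38)): print(pt,at_z('top',*f(*pt),z))
g=lambda x,y:(y*.35+280-.33,x*.35+250-.33)
print('scene handle',at_z('scene',*g(233,264),85))
R=Rtool(SL); n=-R[:,2]; b=np.array([674,98,71])
plan((b+165*n,R),(b,R))
```

```text
(582, 185) [672.1 100.5  34. ]
(575, 158) [678.9  98.2  85. ]
(582, 178) [675.8 100.1  38. ]
scene handle [673.5 102.6  85. ]
at [518.61 280.69 265.08] t 7.4
turn [-0.05 -0.13  0.25] rows 1.0 shift [ -1.79 -19.3    7.51] rows 5.0
turn [0. 0. 0.] rows 0.0 shift [ 0.  -0.  16.5] rows 4.0
```

Request:
{"api": "move_arm", "payload": {"increments": [{"tx":-0.31,"ty":-3.18,"tz":1.2,"rx":0,"ry":0,"rz":0.04,"gripper":0.2},{"tx":-0.31,"ty":-3.18,"tz":1.2,"rx":0,"ry":0,"rz":0.04,"gripper":0.2},{"tx":-0.31,"ty":-3.18,"tz":1.2,"rx":0,"ry":0,"rz":0.04,"gripper":0.2},{"tx":-0.31,"ty":-3.18,"tz":1.2,"rx":0,"ry":0,"rz":0.04,"gripper":0.2},{"tx":-0.31,"ty":-3.18,"tz":1.2,"rx":0,"ry":0,"rz":0.04,"gripper":0.2},{"tx":-0.31,"ty":-3.18,"tz":1.2,"rx":0,"ry":0,"rz":0.04,"gripper":0.2},{"tx":0,"ty":0,"tz":0,"rx":0,"ry":0,"rz":0,"gripper":0.2}], "squeeze": 30}}

```text
clock: 8.1
eef_pos: [586.1, 91.1, 213.3]
tcp_rot: [-3.141, 0.555, -3.076]
contact_force: [0.4, -0.2, 0.1]
opening: 0.597
```

Run:
```python
from h import *
R=Rtool(SL); n=-R[:,2]; b=np.array([675,100,71])
plan((b+90*n,R),(b,R))
p,d=r.grab_frame('top'); m=r.place_of('carrier_orange','top')
for o in m[:1]: print(o['confidence'],at_z('top',*o['location'],30))
p,d=r.grab_frame('scene'); m=r.place_of('carrier_orange','scene')
for o in m[:1]: print(o['confidence'],at_z('scene',*o['location'],30))
```

```text
at [586.1   91.05 213.34] t 8.1
turn [-0.13 -0.2  -0.17] rows 1.0 shift [-0.03  0.28  7.8 ] rows 2.0
turn [0. 0. 0.] rows 0.0 shift [0. 0. 9.] rows 2.0
0.69 [618.6  199.36  30.  ]
0.52 [680.39 101.56  30.  ]
```

Request:
{"api": "move_arm", "payload": {"increments": [{"tx":0,"ty":0.28,"tz":3,"rx":-0.1,"ry":-0.2,"rz":-0.17,"gripper":0.2},{"tx":0,"ty":0,"tz":3,"rx":0,"ry":0,"rz":0,"gripper":0.2},{"tx":0,"ty":0,"tz":3,"rx":0,"ry":0,"rz":0,"gripper":0.2},{"tx":0,"ty":0,"tz":2.5,"rx":0,"ry":0,"rz":0,"gripper":0.2},{"tx":0,"ty":0,"tz":2,"rx":0,"ry":0,"rz":0,"gripper":0.2},{"tx":0,"ty":0,"tz":0,"rx":0,"ry":0,"rz":0,"gripper":0.2}], "squeeze": 30}}

```text
clock: 8.9
eef_pos: [657.1, 103.9, 98.9]
tcp_rot: [-3.141, 0.559, -3.067]
contact_force: [-0.5, -0.0, -0.5]
opening: 0.595
```

Run:
```python
from h import *
R=Rtool(SL); plan(([675,100,71],R))
p,d=r.grab_frame('top'); t=p[130:230,200:300]
q,_=r.grab_frame('scene'); q=q[280:420,250:390]
cv2.imwrite('pics/s3.png',np.hstack([cv2.resize(a,(400,400),interpolation=cv2.INTER_CUBIC) for a in (q,t)])[:,:,::-1])
```

```text
at [657.07 103.86  98.94] t 8.9
turn [0.16 0.02 0.29] rows 1.0 shift [-0.01 -0.51  3.3 ] rows 1.0
```

View pics/s3.png

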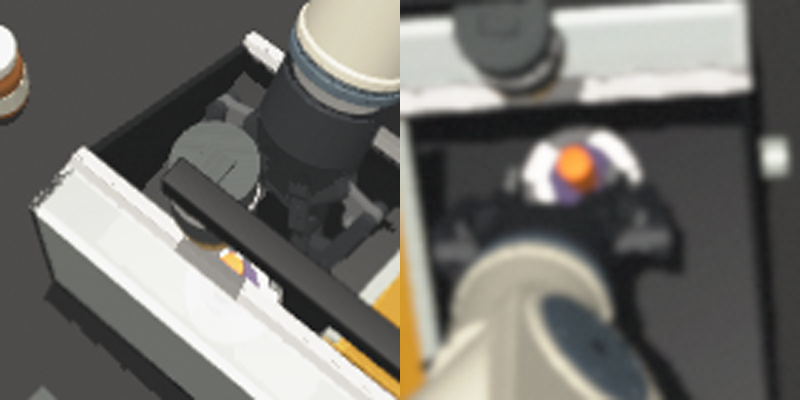

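The fingertips sit either side of the handle (crop columns 515 and 650, handle ≈577) with no contact force. I'll advance the rest of the way and close.

Request:
{"api": "move_arm", "payload": {"increments": [{"tx":0,"ty":-0.2,"tz":1.3,"rx":0.1,"ry":0,"rz":0.2,"gripper":0.2},{"tx":0,"ty":-0.2,"tz":1.0,"rx":0,"ry":0,"rz":0,"gripper":0.2},{"tx":0,"ty":0,"tz":0.9,"rx":0,"ry":0,"rz":0,"gripper":0.2},{"tx":0,"ty":0,"tz":0,"rx":0,"ry":0,"rz":0,"gripper":0.2}], "squeeze": 30}}

```text
clock: 9.4
eef_pos: [674.7, 100.1, 74.8]
tcp_rot: [3.141, 0.562, -3.073]
contact_force: [0.2, 0.2, -0.4]
opening: 0.6
```

Request:
{"api": "move_arm", "payload": {"increments": [{"tx":0,"ty":0,"tz":0,"rx":0,"ry":0,"rz":0,"gripper":-0.3},{"tx":0,"ty":0,"tz":0,"rx":0,"ry":0,"rz":0,"gripper":-0.3},{"tx":0,"ty":0,"tz":0,"rx":0,"ry":0,"rz":0,"gripper":-0.4},{"tx":0,"ty":0,"tz":0,"rx":0,"ry":0,"rz":0,"gripper":-0.5},{"tx":0,"ty":0,"tz":0,"rx":0,"ry":0,"rz":0,"gripper":-1},{"tx":0,"ty":0,"tz":0,"rx":0,"ry":0,"rz":0,"gripper":-1},{"tx":0,"ty":0,"tz":0,"rx":0,"ry":0,"rz":0,"gripper":-1}], "squeeze": 40}}

```text
clock: 10.1
eef_pos: [674.8, 99.9, 74.6]
tcp_rot: [3.141, 0.562, -3.073]
contact_force: [-3.5, 1.1, 6.6]
opening: 0.222
```

Request:
{"api": "move_arm", "payload": {"increments": [{"tx":0,"ty":0,"tz":-0.4,"rx":0,"ry":0,"rz":0,"gripper":-1},{"tx":0,"ty":0,"tz":-0.8,"rx":0,"ry":0,"rz":0,"gripper":-1},{"tx":0,"ty":0,"tz":-1.2,"rx":0,"ry":0,"rz":0,"gripper":-1},{"tx":0,"ty":0,"tz":-1.5,"rx":0,"ry":0,"rz":0,"gripper":-1},{"tx":0,"ty":0,"tz":-2,"rx":0,"ry":0,"rz":0,"gripper":-1},{"tx":0,"ty":0,"tz":-2,"rx":0,"ry":0,"rz":0,"gripper":-1},{"tx":0,"ty":0,"tz":-2,"rx":0,"ry":0,"rz":0,"gripper":-1},{"tx":0,"ty":0,"tz":-2,"rx":0,"ry":0,"rz":0,"gripper":-1},{"tx":0,"ty":0,"tz":-2,"rx":0,"ry":0,"rz":0,"gripper":-1},{"tx":0,"ty":0,"tz":-2,"rx":0,"ry":0,"rz":0,"gripper":-1},{"tx":0,"ty":0,"tz":-1,"rx":0,"ry":0,"rz":0,"gripper":-1}], "squeeze": 40}}

```text
clock: 11.2
eef_pos: [584.3, 93.4, 218.2]
tcp_rot: [3.141, 0.562, -3.074]
contact_force: [0.2, -0.4, -1.1]
opening: 0.224
```

Run:
```python
from h import *
R=Rtool(SL); T=Rtool(SL,np.radians(-22))
q,d=r.grab_frame('scene'); np.savez('/tmp/s4.npz',p=q,d=d)
for cc in ('scene','top'):
    p,d=(q,d) if cc=='scene' else r.grab_frame('top')
    for o in r.cut_out('tray_orange',cc)[:1]:
        ys,xs=np.where(o['mask']); c,sz,an=cv2.minAreaRect(np.c_[xs,ys].astype(np.float32)); print(cc,o['confidence'],c,sz,an,'rim ctr',at_z(cc,c[1],c[0],12))
    for o in r.place_of('tray_orange',cc)[:1]: print(o['location'],at_z(cc,*o['location'],0))
plan(([560,60,225],R),([560,60,225],T),([627,-303,225],T))
a=q[200:440,180:420]
cv2.imwrite('pics/s4.png',cv2.resize(a,(600,600),interpolation=cv2.INTER_CUBIC)[:,:,::-1])
```

```text
scene 0.93 (226.16973876953125, 254.60093688964844) (43.54056167602539, 51.828941345214844) 50.38930892944336 rim ctr [ 622.39845985 -297.60140043   12.        ]
[259.8, 227.9] [ 625.83188237 -289.96044985    0.        ]
top 0.84 (405.1299743652344, 198.63824462890625) (44.25749969482422, 44.9713249206543) 87.95458984375 rim ctr [ 621.37917102 -301.15803264   12.        ]
[198.1, 406.9] [ 624.64449661 -307.31904815    0.        ]
at [584.81  93.38 216.09] t 11.5
turn [ 0.01  0.1  -0.04] rows 1.0 shift [ 1.82 -3.16 -2.19] rows 1.0
turn [13.75  0.   22.01] rows 4.0 shift [0. 0. 0.] rows 0.0
turn [0. 0. 0.] rows 0.0 shift [-16.8  -31.15  10.5 ] rows 8.0
```

View pics/s4.png

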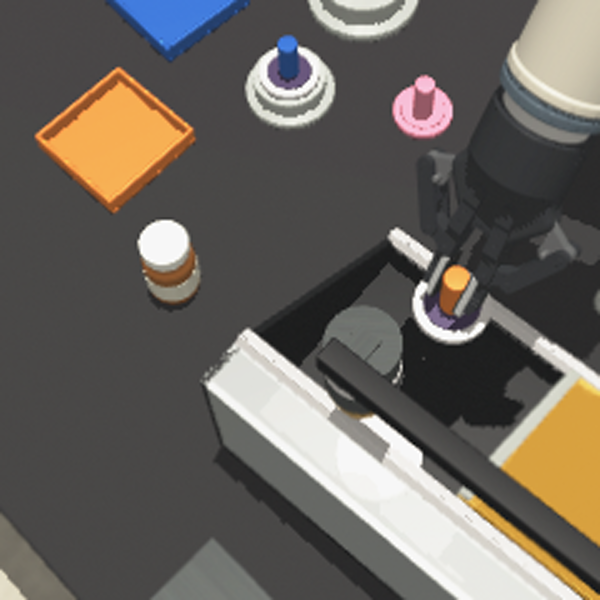

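The carrier is held level and clear of the lamp. Next I'll turn toward the tray and carry it over.

Request:
{"api": "move_arm", "payload": {"increments": [{"tx":0,"ty":0,"tz":0,"rx":2.75,"ry":0,"rz":4.4,"gripper":-1},{"tx":0,"ty":0,"tz":0,"rx":2.75,"ry":0,"rz":4.4,"gripper":-1},{"tx":0,"ty":0,"tz":0,"rx":2.75,"ry":0,"rz":4.4,"gripper":-1},{"tx":0,"ty":0,"tz":0,"rx":2.75,"ry":0,"rz":4.4,"gripper":-1},{"tx":0,"ty":0,"tz":0,"rx":2.75,"ry":0,"rz":4.4,"gripper":-1}], "squeeze": 40}}

```text
clock: 12.0
eef_pos: [584.3, 93.6, 215.5]
tcp_rot: [3.141, 0.558, 2.784]
contact_force: [0.4, -0.3, -0.9]
opening: 0.223
```

Request:
{"api": "move_arm", "payload": {"increments": [{"tx":-0.8,"ty":-1.75,"tz":0.45,"rx":0,"ry":0,"rz":0,"gripper":-1},{"tx":-1.6,"ty":-3.5,"tz":0.89,"rx":0,"ry":0,"rz":0,"gripper":-1},{"tx":-1.6,"ty":-3.5,"tz":0.89,"rx":0,"ry":0,"rz":0,"gripper":-1},{"tx":-1.6,"ty":-3.5,"tz":0.89,"rx":0,"ry":0,"rz":0,"gripper":-1},{"tx":-1.6,"ty":-3.5,"tz":0.89,"rx":0,"ry":0,"rz":0,"gripper":-1},{"tx":-1.6,"ty":-3.5,"tz":0.89,"rx":0,"ry":0,"rz":0,"gripper":-1},{"tx":-1.6,"ty":-3.5,"tz":0.89,"rx":0,"ry":0,"rz":0,"gripper":-1},{"tx":-1.6,"ty":-3.5,"tz":0.89,"rx":0,"ry":0,"rz":0,"gripper":-1},{"tx":-1.6,"ty":-3.5,"tz":0.89,"rx":0,"ry":0,"rz":0,"gripper":-1},{"tx":-1.6,"ty":-3.5,"tz":0.89,"rx":0,"ry":0,"rz":0,"gripper":-1},{"tx":-0.8,"ty":-1.75,"tz":0.45,"rx":0,"ry":0,"rz":0,"gripper":-1},{"tx":0,"ty":0,"tz":0,"rx":0,"ry":0,"rz":0,"gripper":-1}], "squeeze": 40}}

```text
clock: 13.2
eef_pos: [634.8, -301.1, 224.2]
tcp_rot: [3.14, 0.558, 2.784]
contact_force: [-0.3, 0.7, -1.5]
opening: 0.219
```

Run:
```python
from h import *
T=Rtool(SL,np.radians(-22))
plan(([623,-299,110],T),([623,-299,60],T),([623,-299,50],T))
```

```text
at [ 634.83 -301.08  224.17] t 13.2
turn [ 0.87 -0.05  1.29] rows 1.0 shift [ 7.05 -0.25  9.06] rows 3.0
turn [0. 0. 0.] rows 0.0 shift [2.65 0.   4.24] rows 2.0
turn [0. 0. 0.] rows 0.0 shift [0.53 0.   0.85] rows 1.0
```

Request:
{"api": "move_arm", "payload": {"increments": [{"tx":0.9,"ty":0,"tz":1.2,"rx":0,"ry":0,"rz":0,"gripper":-1},{"tx":1.6,"ty":0,"tz":2.0,"rx":0,"ry":0,"rz":0,"gripper":-1},{"tx":1.6,"ty":0,"tz":2.0,"rx":0,"ry":0,"rz":0,"gripper":-1},{"tx":1.6,"ty":0,"tz":2.0,"rx":0,"ry":0,"rz":0,"gripper":-1},{"tx":0.9,"ty":0,"tz":1.2,"rx":0,"ry":0,"rz":0,"gripper":-1},{"tx":0.4,"ty":0,"tz":0.6,"rx":0,"ry":0,"rz":0,"gripper":-1},{"tx":0,"ty":0,"tz":0,"rx":0,"ry":0,"rz":0,"gripper":-1}], "squeeze": 40}}

```text
clock: 13.9
eef_pos: [622.7, -292.3, 109.3]
tcp_rot: [3.139, 0.554, 2.788]
contact_force: [0.5, -0.2, -1.3]
opening: 0.22
```

Run:
```python
from h import *
T=cur()[1]
ims=[]
for c,(y,x) in (('scene',(160,140)),('top',(140,340))):
    p,d=r.grab_frame(c); ims.append(cv2.resize(p[y:y+130,x:x+130],(400,400),interpolation=cv2.INTER_CUBIC))
    print(c,'proj tcp',proj(c,cur()[0]),'crop',(proj(c,cur()[0])-[y,x])*400/130)
plan(([623,-299,60],T),([623,-299,49],T))
cv2.imwrite('pics/s5.png',np.hstack(ims)[:,:,::-1])
```

```text
scene proj tcp [234.07609155 220.24301111] crop [227.92643555 246.90157264]
top proj tcp [191.23046039 407.52495562] crop [157.63218582 207.76909423]
at [ 623.79 -293.18  111.39] t 14.0
turn [-0.03  0.18  0.01] rows 1.0 shift [ 2.6  -0.58  4.44] rows 2.0
turn [0. 0. 0.] rows 0.0 shift [ 0.58 -0.    0.94] rows 1.0
```

View pics/s5.png

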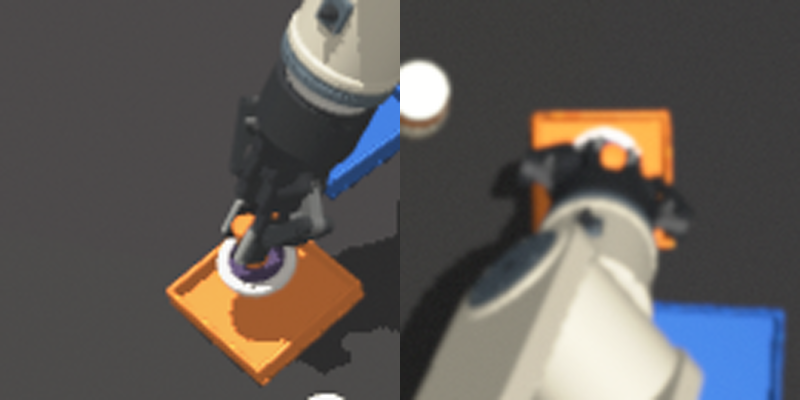

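The carrier is level above the orange tray, so I'll lower it gently.

Request:
{"api": "move_arm", "payload": {"increments": [{"tx":0.65,"ty":-0.15,"tz":1.1,"rx":0,"ry":0,"rz":0,"gripper":-1},{"tx":0.8,"ty":-0.2,"tz":1.35,"rx":0,"ry":0,"rz":0,"gripper":-1},{"tx":0.65,"ty":-0.2,"tz":1.1,"rx":0,"ry":0,"rz":0,"gripper":-1},{"tx":0.4,"ty":0,"tz":0.65,"rx":0,"ry":0,"rz":0,"gripper":-1},{"tx":0,"ty":0,"tz":0,"rx":0,"ry":0,"rz":0,"gripper":-1},{"tx":0,"ty":0,"tz":0,"rx":0,"ry":0,"rz":0,"gripper":-1}], "squeeze": 40}}

```text
clock: 14.6
eef_pos: [623.3, -299.3, 63.7]
tcp_rot: [3.14, 0.559, 2.787]
contact_force: [0.4, -0.8, -1.5]
opening: 0.22
```

Request:
{"api": "move_arm", "payload": {"increments": [{"tx":0.21,"ty":0,"tz":0.34,"rx":0,"ry":0,"rz":0,"gripper":-1},{"tx":0.11,"ty":0,"tz":0.17,"rx":0,"ry":0,"rz":0,"gripper":-1},{"tx":0,"ty":0,"tz":0,"rx":0,"ry":0,"rz":0,"gripper":-1}], "squeeze": 40}}

```text
clock: 14.9
eef_pos: [623.3, -299.4, 57.8]
tcp_rot: [3.14, 0.559, 2.788]
contact_force: [0.3, -0.5, -0.6]
opening: 0.219
```

Request:
{"api": "move_arm", "payload": {"increments": [{"tx":0.16,"ty":0,"tz":0.25,"rx":0,"ry":0,"rz":0,"gripper":-1},{"tx":0.11,"ty":0,"tz":0.17,"rx":0,"ry":0,"rz":0,"gripper":-1},{"tx":0,"ty":0,"tz":0,"rx":0,"ry":0,"rz":0,"gripper":-1}], "squeeze": 40}}

```text
clock: 15.2
eef_pos: [623.2, -299.4, 52.7]
tcp_rot: [3.14, 0.559, 2.787]
contact_force: [-0.2, -0.4, -2.1]
opening: 0.218
```

Request:
{"api": "move_arm", "payload": {"increments": [{"tx":0.11,"ty":0,"tz":0.17,"rx":0,"ry":0,"rz":0,"gripper":-1},{"tx":0,"ty":0,"tz":0,"rx":0,"ry":0,"rz":0,"gripper":-1}], "squeeze": 40}}

```text
clock: 15.4
eef_pos: [623.5, -299.5, 51.0]
tcp_rot: [3.141, 0.557, 2.788]
contact_force: [0.1, -1.1, -1.2]
opening: 0.22
```

Request:
{"api": "move_arm", "payload": {"increments": [{"tx":0.11,"ty":0,"tz":0.17,"rx":0,"ry":0,"rz":0,"gripper":-1},{"tx":0,"ty":0,"tz":0,"rx":0,"ry":0,"rz":0,"gripper":-1}], "squeeze": 40}}

```text
clock: 15.6
eef_pos: [623.6, -299.5, 49.2]
tcp_rot: [3.14, 0.555, 2.787]
contact_force: [-0.1, 0.5, -1.1]
opening: 0.218
```

Request:
{"api": "move_arm", "payload": {"increments": [{"tx":0.05,"ty":0,"tz":0.08,"rx":0,"ry":0,"rz":0,"gripper":-1},{"tx":0,"ty":0,"tz":0,"rx":0,"ry":0,"rz":0,"gripper":-1}], "squeeze": 40}}

```text
clock: 15.8
eef_pos: [623.8, -299.6, 48.8]
tcp_rot: [3.141, 0.555, 2.787]
contact_force: [-1.9, 1.2, 2.1]
opening: 0.219
```

Contact is felt at TCP z 48.8, as predicted. I'll release and retreat along the tool axis.

Request:
{"api": "move_arm", "payload": {"increments": [{"tx":0,"ty":0,"tz":0,"rx":0,"ry":0,"rz":0,"gripper":-0.4},{"tx":0,"ty":0,"tz":0,"rx":0,"ry":0,"rz":0,"gripper":-0.2},{"tx":0,"ty":0,"tz":0,"rx":0,"ry":0,"rz":0,"gripper":0},{"tx":0,"ty":0,"tz":0,"rx":0,"ry":0,"rz":0,"gripper":0},{"tx":0,"ty":0,"tz":0,"rx":0,"ry":0,"rz":0,"gripper":0},{"tx":0,"ty":0,"tz":-1,"rx":0,"ry":0,"rz":0,"gripper":0},{"tx":0,"ty":0,"tz":-2,"rx":0,"ry":0,"rz":0,"gripper":0},{"tx":0,"ty":0,"tz":-3,"rx":0,"ry":0,"rz":0,"gripper":0},{"tx":0,"ty":0,"tz":-4,"rx":0,"ry":0,"rz":0,"gripper":0},{"tx":0,"ty":0,"tz":-4,"rx":0,"ry":0,"rz":0,"gripper":0},{"tx":0,"ty":0,"tz":-4,"rx":0,"ry":0,"rz":0,"gripper":0},{"tx":0,"ty":0,"tz":-3,"rx":0,"ry":0,"rz":0,"gripper":0}], "squeeze": 30}}

```text
clock: 17.0
eef_pos: [524.6, -262.9, 220.3]
tcp_rot: [3.139, 0.556, 2.788]
contact_force: [0.3, 0.1, 0.4]
opening: 0.5
```

Run:
```python
from h import *
R=Rtool(SL); n=-R[:,2]; b=np.array([587.4,286.9,156.5])
for c in('scene','top'):
    p,d=r.grab_frame(c); np.savez(f'/tmp/{c}6.npz',p=p,d=d)
    hsv=cv2.cvtColor(p,cv2.COLOR_RGB2HSV)
    for q in ('carrier_orange','carrier_blue','tray_orange'):
        for o in r.place_of(q,c)[:2]: print(c,q,round(o['confidence'],2),np.round(o['location']),at_z(c,*o['location'],4))
p1,_=cur()
plan((p1,R),(b+120*n,R),(b,R))
ims=[cv2.resize(np.load(f'/tmp/{c}6.npz')['p'][y:y+150,x:x+150],(400,400),interpolation=cv2.INTER_CUBIC) for c,y,x in (('scene',170,180),('top',160,320))]
cv2.imwrite('pics/s6.png',np.hstack(ims)[:,:,::-1])
```

```text
scene carrier_orange 0.93 [258. 225.] [ 628.22708823 -295.6484456     4.        ]
scene carrier_orange 0.29 [260. 228.] [ 627.78757326 -287.43506005    4.        ]
scene carrier_blue 0.9 [233. 292.] [ 461.21351142 -230.37921718    4.        ]
scene carrier_blue 0.79 [246. 349.] [391.01777652 -99.77650986   4.        ]
scene tray_orange 0.91 [259. 226.] [ 628.36923573 -291.29897534    4.        ]
top carrier_orange 0.95 [198. 403.] [ 624.93938698 -295.85312449    4.        ]
top carrier_blue 0.61 [260. 375.] [ 466.80353413 -225.4608938     4.        ]
top tray_orange 0.9 [196. 409.] [ 629.95472564 -311.09637528    4.        ]
top tray_orange 0.28 [148. 233.] [751.5537283  138.30307454   4.        ]
at [ 525.54 -262.98  216.98] t 17.4
turn [-12.6   -0.26 -20.61] rows 3.0 shift [0. 0. 0.] rows 0.0
turn [0. 0. 0.] rows 0.0 shift [-5.24 54.43 -1.59] rows 12.0
turn [0. 0. 0.] rows 0.0 shift [ 0. -0. 12.] rows 3.0
```

View pics/s6.png

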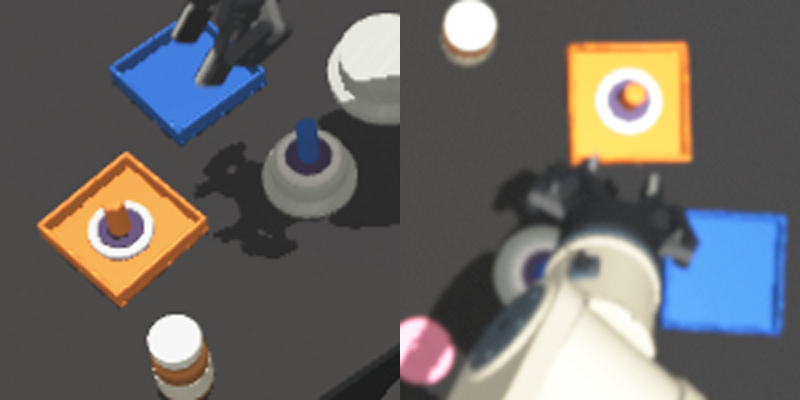

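The carrier stands in the middle of the orange tray, and blue is still on the small stand. I'll return to the guard's bar.

Request:
{"api": "move_arm", "payload": {"increments": [{"tx":0,"ty":0,"tz":0,"rx":-3.15,"ry":0,"rz":-5.15,"gripper":1},{"tx":0,"ty":0,"tz":0,"rx":-3.15,"ry":0,"rz":-5.15,"gripper":1},{"tx":0,"ty":0,"tz":0,"rx":-3.15,"ry":0,"rz":-5.15,"gripper":1},{"tx":0,"ty":0,"tz":0,"rx":-3.15,"ry":0,"rz":-5.15,"gripper":1},{"tx":-0.2,"ty":2,"tz":-0.5,"rx":0,"ry":0,"rz":0,"gripper":1},{"tx":-0.4,"ty":4.2,"tz":-0.5,"rx":0,"ry":0,"rz":0,"gripper":1},{"tx":-0.4,"ty":4.2,"tz":-0.1,"rx":0,"ry":0,"rz":0,"gripper":1},{"tx":-0.4,"ty":4.2,"tz":-0.1,"rx":0,"ry":0,"rz":0,"gripper":1},{"tx":-0.4,"ty":4.2,"tz":-0.1,"rx":0,"ry":0,"rz":0,"gripper":1},{"tx":-0.4,"ty":4.2,"tz":-0.1,"rx":0,"ry":0,"rz":0,"gripper":1},{"tx":-0.4,"ty":4.2,"tz":-0.1,"rx":0,"ry":0,"rz":0,"gripper":1},{"tx":-0.4,"ty":4.2,"tz":-0.1,"rx":0,"ry":0,"rz":0,"gripper":1}], "squeeze": 30}}

```text
clock: 18.6
eef_pos: [533.8, 40.1, 245.3]
tcp_rot: [3.141, 0.549, -3.117]
contact_force: [0.4, -1.4, -0.8]
opening: 0.995
```

Request:
{"api": "move_arm", "payload": {"increments": [{"tx":-0.4,"ty":4.2,"tz":0,"rx":0,"ry":0,"rz":0,"gripper":1},{"tx":-0.4,"ty":4.2,"tz":0,"rx":0,"ry":0,"rz":0,"gripper":1},{"tx":-0.4,"ty":4.2,"tz":0,"rx":0,"ry":0,"rz":0,"gripper":1},{"tx":-0.4,"ty":4.2,"tz":0,"rx":0,"ry":0,"rz":0,"gripper":1},{"tx":-0.4,"ty":4.2,"tz":0,"rx":0,"ry":0,"rz":0,"gripper":1},{"tx":-0.2,"ty":2,"tz":0,"rx":0,"ry":0,"rz":0,"gripper":1},{"tx":0,"ty":0,"tz":0,"rx":0,"ry":0,"rz":0,"gripper":1}], "squeeze": 30}}

```text
clock: 19.3
eef_pos: [547.1, 270.8, 256.6]
tcp_rot: [3.141, 0.548, -3.114]
contact_force: [0.2, -0.2, 0.1]
opening: 1.003
```

Run:
```python
from h import *
R=Rtool(SL); n=-R[:,2]; b=np.array([587.4,286.9,156.5])
plan((b+100*n,R),(b,R))
```

```text
at [547.08 270.76 256.57] t 19.3
turn [-1.19 -0.57 -2.01] rows 1.0 shift [1.8  1.33 0.68] rows 1.0
turn [0. 0. 0.] rows 0.0 shift [-0.  0. 10.] rows 3.0
```

Request:
{"api": "move_arm", "payload": {"increments": [{"tx":1.8,"ty":1.33,"tz":0.6,"rx":-1.19,"ry":-0.57,"rz":-2.0,"gripper":1},{"tx":0,"ty":0,"tz":0,"rx":0,"ry":0,"rz":0,"gripper":1},{"tx":0,"ty":0,"tz":2,"rx":0,"ry":0,"rz":0,"gripper":1},{"tx":0,"ty":0,"tz":2.5,"rx":0,"ry":0,"rz":0,"gripper":1},{"tx":0,"ty":0,"tz":2.5,"rx":0,"ry":0,"rz":0,"gripper":1},{"tx":0,"ty":0,"tz":2,"rx":0,"ry":0,"rz":0,"gripper":1},{"tx":0,"ty":0,"tz":0.6,"rx":0,"ry":0,"rz":0,"gripper":1},{"tx":0,"ty":0,"tz":0,"rx":0,"ry":0,"rz":0,"gripper":1}], "squeeze": 30}}

```text
clock: 20.1
eef_pos: [585.3, 282.6, 160.9]
tcp_rot: [-3.14, 0.558, -3.077]
contact_force: [-0.8, 0.3, -0.1]
opening: 0.999
```

Request:
{"api": "move_arm", "payload": {"increments": [{"tx":0,"ty":0,"tz":0,"rx":0,"ry":0,"rz":0,"gripper":-1},{"tx":0,"ty":0,"tz":0,"rx":0,"ry":0,"rz":0,"gripper":-1},{"tx":0,"ty":0,"tz":0,"rx":0,"ry":0,"rz":0,"gripper":-1},{"tx":0,"ty":0,"tz":0,"rx":0,"ry":0,"rz":0,"gripper":-1},{"tx":0,"ty":0,"tz":0,"rx":0,"ry":0,"rz":0,"gripper":-1},{"tx":0,"ty":0,"tz":0,"rx":0,"ry":0,"rz":0,"gripper":-1},{"tx":0,"ty":0,"tz":0,"rx":0,"ry":0,"rz":0,"gripper":-1},{"tx":0,"ty":0,"tz":0,"rx":0,"ry":0,"rz":0,"gripper":-1}], "squeeze": 30}}

```text
clock: 20.9
eef_pos: [585.2, 284.3, 162.5]
tcp_rot: [3.141, 0.56, -3.076]
contact_force: [-5.0, -0.7, 5.3]
opening: 0.157
```

Gripped again. I'll slide toward shut and creep the last part, watching the force.

Request:
{"api": "move_arm", "payload": {"increments": [{"tx":0,"ty":-1,"tz":-0.1,"rx":0,"ry":0,"rz":0,"gripper":-1},{"tx":0,"ty":-2,"tz":0,"rx":0,"ry":0,"rz":0,"gripper":-1},{"tx":0,"ty":-2,"tz":0,"rx":0,"ry":0,"rz":0,"gripper":-1},{"tx":0,"ty":-2,"tz":0,"rx":0,"ry":0,"rz":0,"gripper":-1},{"tx":0,"ty":-2,"tz":0,"rx":0,"ry":0,"rz":0,"gripper":-1},{"tx":0,"ty":-2,"tz":0,"rx":0,"ry":0,"rz":0,"gripper":-1},{"tx":0,"ty":-2,"tz":0,"rx":0,"ry":0,"rz":0,"gripper":-1},{"tx":0,"ty":-2,"tz":0,"rx":0,"ry":0,"rz":0,"gripper":-1},{"tx":0,"ty":-1.5,"tz":0,"rx":0,"ry":0,"rz":0,"gripper":-1},{"tx":0,"ty":-0.5,"tz":0,"rx":0,"ry":0,"rz":0,"gripper":-1},{"tx":0,"ty":0,"tz":0,"rx":0,"ry":0,"rz":0,"gripper":-1}], "squeeze": 30}}

```text
clock: 22.0
eef_pos: [597.3, 113.5, 162.6]
tcp_rot: [3.141, 0.561, -3.077]
contact_force: [18.3, -0.5, -18.3]
opening: 0.153
```

Request:
{"api": "move_arm", "payload": {"increments": [{"tx":0,"ty":-0.4,"tz":0,"rx":0,"ry":0,"rz":0,"gripper":-1},{"tx":0,"ty":-0.4,"tz":0,"rx":0,"ry":0,"rz":0,"gripper":-1},{"tx":0,"ty":0,"tz":0,"rx":0,"ry":0,"rz":0,"gripper":-1}], "squeeze": 30}}

```text
clock: 22.3
eef_pos: [597.8, 106.2, 162.6]
tcp_rot: [3.141, 0.561, -3.076]
contact_force: [19.0, -2.0, -18.7]
opening: 0.153
```

Request:
{"api": "move_arm", "payload": {"increments": [{"tx":0,"ty":-0.3,"tz":0.1,"rx":0,"ry":0,"rz":0,"gripper":-1},{"tx":0,"ty":-0.3,"tz":0.1,"rx":0,"ry":0,"rz":0,"gripper":-1},{"tx":0,"ty":0,"tz":0,"rx":0,"ry":0,"rz":0,"gripper":-1}], "squeeze": 30}}

```text
clock: 22.6
eef_pos: [598.4, 100.3, 162.4]
tcp_rot: [3.141, 0.562, -3.076]
contact_force: [-7.0, -1.9, 12.1]
opening: 0.156
```

Request:
{"api": "move_arm", "payload": {"increments": [{"tx":0,"ty":-0.3,"tz":0,"rx":0,"ry":0,"rz":0,"gripper":-1},{"tx":0,"ty":0,"tz":0,"rx":0,"ry":0,"rz":0,"gripper":-1}], "squeeze": 30}}

```text
clock: 22.8
eef_pos: [598.5, 98.2, 162.5]
tcp_rot: [3.14, 0.563, -3.076]
contact_force: [-7.4, 7.1, 11.2]
opening: 0.154
```

Request:
{"api": "move_arm", "payload": {"increments": [{"tx":0,"ty":-0.3,"tz":0,"rx":0,"ry":0,"rz":0,"gripper":-1},{"tx":0,"ty":0,"tz":0,"rx":0,"ry":0,"rz":0,"gripper":-1}], "squeeze": 30}}

```text
clock: 23.0
eef_pos: [598.6, 97.9, 162.4]
tcp_rot: [3.138, 0.565, -3.074]
contact_force: [-13.0, 30.5, 10.7]
opening: 0.157
```

The end stop is reached (30 N, no more travel). I'll relax, release and retreat.

Request:
{"api": "move_arm", "payload": {"increments": [{"tx":0,"ty":0.28,"tz":0,"rx":0,"ry":0,"rz":0,"gripper":-1},{"tx":0,"ty":0,"tz":0,"rx":0,"ry":0,"rz":0,"gripper":1},{"tx":0,"ty":0,"tz":0,"rx":0,"ry":0,"rz":0,"gripper":1},{"tx":0,"ty":0,"tz":0,"rx":0,"ry":0,"rz":0,"gripper":1},{"tx":0,"ty":0,"tz":0,"rx":0,"ry":0,"rz":0,"gripper":1},{"tx":0,"ty":0,"tz":-1,"rx":0,"ry":0,"rz":0,"gripper":1},{"tx":0,"ty":0,"tz":-3,"rx":0,"ry":0,"rz":0,"gripper":1},{"tx":0,"ty":0,"tz":-4,"rx":0,"ry":0,"rz":0,"gripper":1},{"tx":0,"ty":0,"tz":-4,"rx":0,"ry":0,"rz":0,"gripper":1},{"tx":0,"ty":0,"tz":-3,"rx":0,"ry":0,"rz":0,"gripper":1},{"tx":0,"ty":0,"tz":0,"rx":0,"ry":0,"rz":0,"gripper":1},{"tx":0,"ty":0,"tz":0,"rx":0,"ry":0,"rz":0,"gripper":1}], "squeeze": 30}}

```text
clock: 24.2
eef_pos: [518.4, 92.0, 289.0]
tcp_rot: [3.141, 0.561, -3.077]
contact_force: [-0.6, 0.1, -0.7]
opening: 0.998
```

Run:
```python
from h import *
np.set_printoptions(precision=1,suppress=True)
print(r.sense()['contact_force'])
ims=[]
for c,y,x in (('scene',200,200),('top',120,180)):
    p,d=r.grab_frame(c); ims.append(cv2.resize(p[y:y+220,x:x+250] if c=='scene' else p[y:y+220,x:x+250],(400,352),interpolation=cv2.INTER_CUBIC))
    for q,z in (('carrier_orange',4),('carrier_blue',30),('guard_grip',156),('jar',0),('wrench',0)):
        for o in r.place_of(q,c)[:1]: print(c,q,round(o['confidence'],2),at_z(c,*o['location'],z))
cv2.imwrite('pics/s7.png',np.hstack(ims)[:,:,::-1])
```

```text
[-0.6  0.1 -0.7]
scene carrier_orange 0.79 [ 631.2 -307.     4. ]
scene carrier_blue 0.85 [405.4 -95.4  30. ]
scene guard_grip 0.82 [606. 103. 156.]
scene jar 0.69 [ 688.  -147.9    0. ]
scene wrench 0.82 [369.9 169.6   0. ]
top carrier_orange 0.73 [ 628.9 -304.2    4. ]
top carrier_blue 0.65 [ 464.3 -225.2   30. ]
top guard_grip 0.82 [598.6  95.  156. ]
top jar 0.59 [ 682.8 -148.8    0. ]
```

View pics/s7.png

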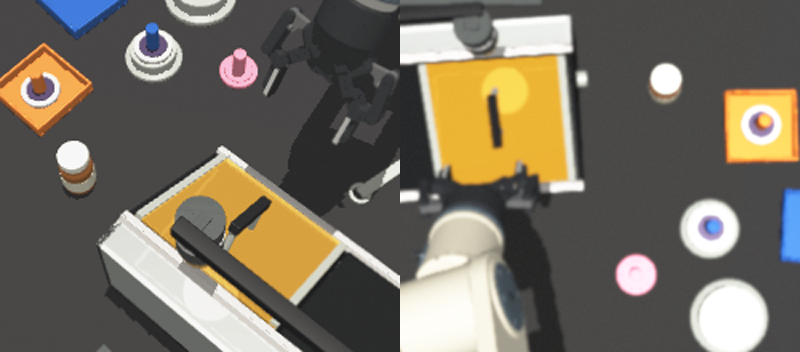

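The picture shows the guard flush with the right frame, the orange carrier in the orange tray, blue on its stand, and the jar and wrench in place.

```bash
python3 -c "
from rig import r
print(r.sign_off())"
```

```text
the job is handed in; nothing more can be done
None
```

The job is handed in at about 25 s of the 67 s allowed; sign-off gives no verdict, so the result rests on my own checks.

**What I did:** I gripped the guard's bar and slid it open to about 190 mm. I lifted the orange carrier out square to the slope, well clear of the lamp, and set it down in the orange tray with about 3 N of contact. I then pushed the guard back until it hit its end stop (30 N, no more travel) and let go.

**Last checks:**
- **Pictures:** The guard sits flush with the right-hand frame. The orange carrier stands upright near the middle of its tray, and the blue one is on the small stand. The jar, the wrench and the pink carrier show no sign of having moved.
- **Robot:** It reads about zero contact force and is clear of everything.

**What disagreed or went wrong:**
- **Carrier position:** The network's estimates put the orange carrier anywhere from about 2 to 10 mm from the tray centre, still inside the 40 mm limit.
- **Wrong detection:** In the last scene picture, the network's "blue carrier" was the pink look-alike. The top camera and the picture both show the real one on its stand.
- **Refused moves:** My first three move calls were rejected because their rows were incomplete. They moved nothing.

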